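# Open the leaning gum canister and tray its cap

## Robot

A 6-joint arm with a two-finger parallel gripper is mounted at the origin on the work surface. World frame = base frame: x ahead of the robot, y to its left, z up, the work surface at z = 0. Lengths are in mm, angles in rad, forces in N, time in s.
With the tool pointing down it reaches from about 250 to 850 mm from the base axis. Payload 12.5 kg.
Tool frame: the origin (TCP) lies on the centre line of the jaws, within the pads' length; the fingertips stand ahead of it and the grasp point (between the pads) is the TCP (bot.tips_ahead is the z of the fingertips in the tool frame, in mm); z points along the fingers, y is the line along which they close (so a half turn about z gives the same grasp; the last joint's range is limited). The gripper opens to 93 mm and grips with 3 to 60 N. Pads are 15 mm wide; open, the fingers measure 128 mm over their backs; the gripper's body (75 mm by 188 mm) begins 65 mm behind the grasp point.
Start: joints at [1.263, 0.351, 1.652, -0, 1.139, -0.085], TCP at [121.498, 536.398, 237.633] pointing down, gripper open.
Joint ranges: [-2.75, 2.75], [-0.79, 2.1], [0.01, 2.65], [-1.57, 4.71], [0.07, 3.14], [-2.87, 2.87]. Speed limits (rad/s): [2.22, 2.22, 2.79, 3.14, 3.14, 3.14].

## Interface

Orientations are given as a unit quaternion [x, y, z, w].
In Python, from plant import sense, read_camera, ticket, outline_of, tip_of, bot gives the robot as it stands.
- The arm moves only by the tool apply_moves, never from a script. Its argument "series" is a list of rows, each a list of 7 numbers: the gripper command: -1 is fully open, 1 is shut, values between are in proportion, then the shift along the tool's x, y, z in mm, then the turn, a rotation vector about the tool's x, y, z in degrees. In form: [[claw, x, y, z, rx, ry, rz], ...]. A call has 1 to 20 rows; each row is the pose to reach, as a shift and turn from the pose commanded when the call began, along the tool's axes at that moment; what a row does not reach only later rows make up. A row lasts 1/8 s, in which the tool goes at most 62.5 mm and 10.7 degrees, less where a joint would pass 70% of its speed; a pose out of reach is approached as far as the arm can. A call with a gripper value outside its range is refused whole. The fingers move at their own pace and stop on an object; the grip force is fixed at half the most. Time passes only in rows, so rows that repeat a pose let the fingers close. It gives the time, the measured TCP pose, the force, the opening and the grip force at its end, in the units of the state.
- sense(): the state, without advancing time (a new reading comes with each control period).
- read_camera(name): name is "scene" or "side" or "wrist"; returns a dict with "img" (480x640x3 uint8, red, green, blue), "fx", "fy", "cx", "cy" (pixels), "k1" (the pictures are not rectified: a ray, as slopes to the right and down, at radius r is drawn at 1 + k1 r^2 times it, then the intrinsics apply), "extrinsics" (4x4, takes a point from camera to world coordinates). Camera axes: x right, y up, looking along -z (the intrinsics and any distortion apply to the point x, -y, -z); pixel columns grow to the right and rows downward; lengths in mm; the calibration is good to about 2 mm. A picture is of the moment at which its call begins. There is no depth.
- ticket.sign_off(): hands the job in; it is judged then, once.
Trained networks look in the newest picture that a camera, given by its name, has taken for a name from the list of things; names that differ only in an ending like _2 or _b are one class to them, and where a whole thing is asked for, a point or a joint stands for the part that bears it (a point fixed in the world has none). Each returns a list of dicts, best first, with "confidence" (0 to 1); they miss things now and then, are a little off and sometimes report something else, mostly with a low value. They report only what shows in the picture. A call takes as long as a camera call.
- outline_of(name, camera): "pixels" (480x640 bool, what is visible of it).
- tip_of(name, camera): "location" ([x, y, z] in mm, in world coordinates, good to about 4 mm: a listed point, or the origin of a listed thing).
The state is a dict: "time": time; "qpos": joint angles; "joint_velocities": joint speeds; "joint_torque": joint torques, N m; "eef_pos": TCP position; "eef_rot": TCP orientation; "wrist_force": force on the tool from outside, world axes, zero at the start; "torque": the same for the moment, N m; "grip_width": finger opening in mm; "gripper_force": force on a finger pad.
Only numpy, scipy, OpenCV 4.12 (cv2) and the standard library are available. Lean on these libraries where they do the work, as an engineer would, in place of code of your own. Each camera call takes 0.05 s, during which the arm holds its last target. There are 200 camera calls.

## Task

Unscrew the orange cap from the green canister that leans in its wooden cradle: turn it anticlockwise, never wrenching at it, until the thread lets go, and lift it clear of the neck. Then set it down (do not drop it) upright on the cork pad in the free cell of the cap tray and let go. Leave the other two caps, the ink tin and the wood block where they are.

Things in the scene. Friction and masses are not known exactly. Their poses are not given: they have to be found in the camera images.
- cap: Orange screw cap, 78 mm tall, 120 g: skirt 60 mm across (62 over ribs), 44 mm high, then a round grip 42 mm across, 34 mm high. Origin: centre of its lower rim; z: screw axis, out of the top. Coarse right-hand thread with 1 mm play: anticlockwise seen from the top it climbs 18 mm a turn and lets go after about one and a half turns. Friction holds it where it is left.
- cap_grip (a point): Point on the axis of the orange cap at mid-height of its grip, 61 mm above the cap's rim; axes as the cap's.
- canister: Green round tin, 116 mm across, 120 mm long, fixed. Origin: centre of its shoulder, at the foot of the neck; z: the neck's axis, out of the mouth, leaning 30 degrees from vertical, roughly towards the robot. Neck 39 mm long, 41 mm across the thread. The cap starts with its rim about 3 mm above the shoulder; off the thread it still needs about 12 mm along the axis to clear the neck.
- cradle: Wooden cradle fixed to the table, base board 240 x 150 x 12 mm, with wooden sides up to 100 mm high. Origin on the table under the canister's foot; the canister leans towards its -x, and the canister's origin lies 60 mm towards -x and 144 mm up.
- tray: Plywood tray fixed to the table, 272 mm (its x) x 96 mm (its y) x 30 mm high, walls and floor 8 mm thick, with three cells in a row along its x, centres 88 mm apart, each about 80 x 80 mm inside. Origin: centre of its underside. Two cells hold a cap each, the third the cork pad.
- pad: Flat round cork pad, 68 mm in diameter, 4 mm thick, fixed in the middle of the free cell of the tray. Origin: centre of its underside; its top is 12 mm above the table.
- cap_black: Black cap of the same shape and size (78 mm tall), loose, standing upright in one cell of the tray. Origin: centre of its lower rim. To be left alone.
- cap_white: White cap of the same shape and size (78 mm tall), loose, standing upright in one cell of the tray. Origin: centre of its lower rim. To be left alone.
- ink_tin: Closed ink tin, loose, 84 mm in diameter, 75 mm tall. Origin: centre of its underside. To be left alone.
- wood_block: Light wooden block, loose, 110 x 70 x 45 mm high. Origin: centre of its underside. To be left alone.

How it is judged (in metres and radians):
On the way, in this order (a step that is already met when the one before it is completed fails the run):
1. the cap has climbed 13 mm up the thread, still on the neck (z of cap in the frame of canister between 0.016 and 0.028 m and angle between the z axis of cap and the z axis of canister, either way round below 0.2 rad), for 0.1 s.
2. the cap, held in the fingers, is lifted clear of the neck (distance between cap and canister above 0.055 m and height (world z) of cap above 0.12 m and contact force between the fingers and cap above 1 N), for 0.1 s.
3. the cap, still held in the fingers, is set on the pad (within 8 mm of its top) (horizontal distance between cap and pad below 0.016 m and height (world z) of cap below 0.02 m and contact force between the fingers and cap above 1 N), for 0.05 s.
At the end, for the whole second after the job is handed in: The orange cap stands upright (within 4.5 degrees) and at rest, flat on the cork pad in the tray's free cell, its centre within 16 mm of the pad's, released (horizontal distance between cap and pad below 0.016 m and angle between cap's own z axis and vertical below 0.08 rad and height (world z) of cap between 0.008 and 0.016 m and linear speed of cap below 0.02 m/s and contact force between the fingers and cap below 0.1 N); the robot touches nothing.
It fails at once if the cap is wrenched against the canister with more than 90 N (contact force between cap and canister above 90 N).
It fails at once if a cap already in the tray is moved more than 12 mm (distance of any of cap_black, cap_white from where it was at the start of the episode above 0.012 m).
It fails at once if the ink tin or the wood block is moved more than 20 mm (distance of any of ink_tin, wood_block from where it was at the start of the episode above 0.02 m).
It also fails if it takes over 72 s, if anything falls off the work surface, if the arm or the gripper's body presses on something with over 40 N, if the wrist force passes 120 N, or if a joint passes its speed limit or range.

## Working session

There is one attempt and no reset: what is moved stays moved. The work goes in short steps, Python scripts to look and compute and a tool call to move; the robot and the scene stay as the last step left them, time stands still between calls to the robot, and variables do not carry over. Pictures are saved under pics/ and viewed, at most 10 in all, crops included, and the job is handed in when it is done.

Besides the shell and the picture viewer there is one more tool, called after "Call:" in YAML: its name, and indented under it one key for each argument. apply_moves: Moves the arm, as the interface text tells. Its arguments: {"type":"object","properties":{"series":{"type":"array"}},"required":["series"]}

```bash
mkdir -p pics; ls; python3 - <<'E'
from plant import *
import cv2,numpy as np
s=sense();print({k:np.round(v,3) for k,v in s.items()},bot.tips_ahead)
ims=[]
for c in ["scene","side"]:
    r=read_camera(c);ims.append(r["img"]);print(c,np.round(r["extrinsics"],3).tolist(),r["fx"],r["k1"])
    for n in ["cap","cap_grip","canister","cradle","tray","pad","cap_black","cap_white","ink_tin","wood_block"]:
        print(n,[(np.round(d["location"]),round(d["confidence"],2)) for d in tip_of(n,c)[:2]])
    cv2.imwrite(f"pics/{c}.png",r["img"][:,:,::-1])
E
```

```text
pics
{'time': np.float64(0.0), 'qpos': array([ 1.263,  0.351,  1.652, -0.   ,  1.139, -0.085]), 'joint_velocities': array([ 0.002,  0.001, -0.002,  0.   ,  0.   , -0.   ]), 'joint_torque': array([ 0.0000e+00, -4.9733e+01, -2.8525e+01,  7.0000e-02,  2.6000e-02,
       -0.0000e+00]), 'eef_pos': array([121.404, 536.106, 237.099]), 'eef_rot': array([ 0.111,  0.994, -0.001, -0.   ]), 'wrist_force': array([ 0.352,  0.425, -0.997]), 'torque': array([-0.06 ,  0.001,  0.033]), 'gripper_force': np.float64(0.0), 'grip_width': np.float64(92.971)} 19.0
scene [[0.026, -0.796, 0.604, 1219.217], [1.0, 0.015, -0.022, 43.495], [0.009, 0.605, 0.796, 951.14], [0.0, 0.0, 0.0, 1.0]] 532.5169498990067 0.03682359238646258
cap [(array([599., 151., 144.]), 0.88), (array([ 799., -107.,    2.]), 0.7)]
cap_grip [(array([564., 148., 200.]), 0.92), (array([ 421., -226.,    9.]), 0.54)]
canister [(array([594., 158., 146.]), 0.88)]
cradle [(array([651., 160.,   1.]), 0.89)]
tray [(array([ 507., -215.,    1.]), 0.67), (array([ 510., -210.,    3.]), 0.2)]
pad [(array([ 421., -226.,   10.]), 0.68)]
cap_black [(array([ 
[... 271 characters left out ...]
51.514], [0.009, 0.742, 0.671, 929.865], [0.0, 0.0, 0.0, 1.0]] 538.1738794942543 0.03641344133820359
cap []
cap_grip [(array([567., 148., 198.]), 0.66), (array([479., 407.,  -0.]), 0.35)]
canister [(array([598., 149., 146.]), 0.75)]
cradle [(array([655., 156.,  -1.]), 0.74), (array([ 423., -226.,    7.]), 0.44)]
tray [(array([656., 158.,  -2.]), 0.61), (array([ 508., -210.,    1.]), 0.56)]
pad [(array([ 420., -227.,    5.]), 0.66), (array([656., 156.,  -0.]), 0.33)]
cap_black [(array([ 592., -203.,    8.]), 0.65)]
cap_white [(array([ 508., -210.,    7.]), 0.85)]
ink_tin [(array([ 801., -115.,    1.]), 0.71), (array([ 420., -225.,    6.]), 0.67)]
wood_block [(array([482., 404.,   0.]), 0.72)]
```

View pics/scene.png

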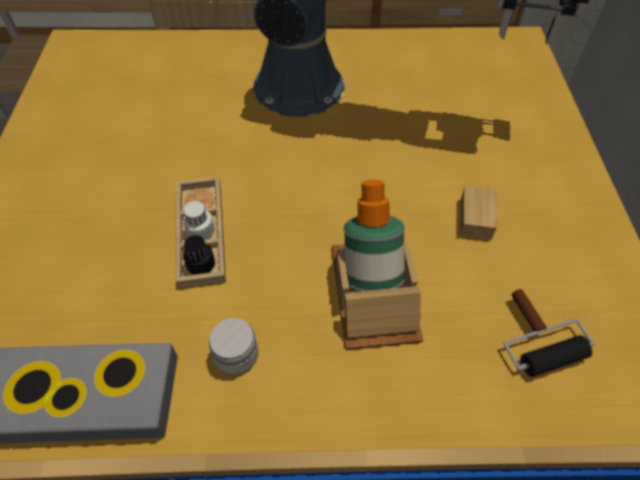

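View pics/side.png

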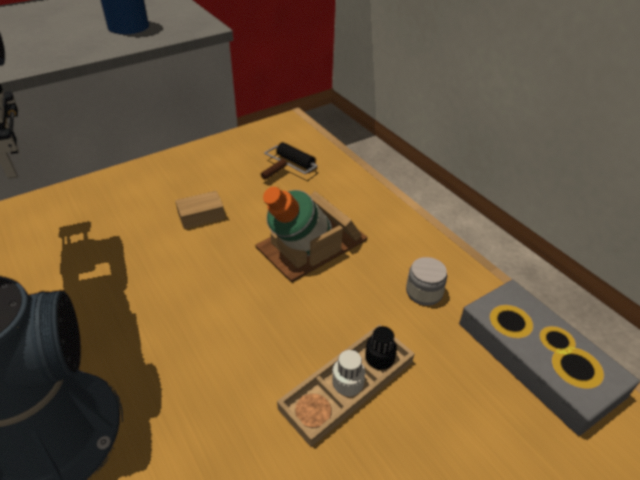

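Scene: the orange cap is at about (373,205) and the pad at about (200,195), in the tray cell nearest the robot. White is in the middle cell and black in the far one. The side view agrees, with the pad at (313,408) and the cap at (280,203). I'll write the helpers and work out the hover pose.

```bash
cat > h.py <<'E'
from plant import *
import numpy as np
from scipy.spatial.transform import Rotation as R
P0=np.array([596,152.5,146.]); A0=np.radians(6.5)   # canister origin, yaw of lean
def axis(a=A0,t=np.radians(30)): return np.array([-np.sin(t)*np.cos(a),-np.sin(t)*np.sin(a),np.cos(t)])
def tool_rot(ax,turn=0):      # turn (deg) about tool z from "x tool to the left"
    z=-ax; x=np.cross([0,0,1],[-ax[0],-ax[1],0]) if np.hypot(*ax[:2])>1e-6 else np.array([0,1.,0]); x/=np.linalg.norm(x)
    return R.from_matrix(np.c_[x,np.cross(z,x),z])*R.from_euler('z',turn,degrees=True)
def rel(p,r,cmd=None):        # move row from measured (or given) pose
    s=sense(); p0,r0=cmd or (s["eef_pos"],R.from_quat(s["eef_rot"]))
    return np.round(r0.inv().apply(np.array(p)-p0),1),np.round((r0.inv()*r).as_rotvec(degrees=True),1)
def project(r,pts):
    E=r["extrinsics"]; q=(np.atleast_2d(pts)-E[:3,3])@E[:3,:3]
    u=np.c_[q[:,0],-q[:,1]]/-q[:,2:]; u*=1+r["k1"]*(u**2).sum(1,keepdims=True)
    return u*[r["fx"],r["fy"]]+[r["cx"],r["cy"]]
E
python3 - <<'E'
from h import *
print([m for m in dir(bot) if m[0]!='_'])
print(rel(P0+190*axis(),tool_rot(axis())))
E
```

```text
['Unreachable', 'tips_ahead']
(array([-457.9, -300.9,  -72.9]), array([-26.1, -18.5,  69. ]))
```

Call:
apply_moves:
  series:
    - [-1,-58,-38,-9,-3,-2,9]
    - [-1,-114,-75,-18,-6,-5,17]
    - [-1,-172,-113,-27,-10,-7,26]
    - [-1,-229,-150,-36,-13,-9,34]
    - [-1,-286,-188,-45,-16,-12,43]
    - [-1,-343,-226,-55,-20,-14,52]
    - [-1,-400,-263,-64,-23,-16,60]
    - [-1,-458,-301,-73,-26,-18.5,69]
    - [-1,-458,-301,-73,-26,-18.5,69]
    - [-1,-458,-301,-73,-26,-18.5,69]
    - [-1,-458,-301,-73,-26,-18.5,69]

```text
time: 2.48
eef_pos: [501.2, 141.7, 310.3]
eef_rot: [0.643, 0.721, 0.192, 0.172]
wrist_force: [-0.8, -0.2, -0.1]
grip_width: 92.9
gripper_force: 0.0
```

```bash
cat > fit.py <<'E'
from h import *
import cv2
from scipy.optimize import least_squares
th=np.linspace(0,2*np.pi,60)[:-1]
def ring(o,ax,rad,z):
    u=np.cross(ax,[0,1,0]);u/=np.linalg.norm(u);v=np.cross(ax,u)
    return o+z*ax+rad*(np.outer(np.cos(th),u)+np.outer(np.sin(th),v))
def mask(r,o,ax,parts):
    m=np.zeros((480,640),np.uint8)
    for rad,z0,z1 in parts:
        p=project(r,np.r_[ring(o,ax,rad,z0),ring(o,ax,rad,z1)])
        cv2.fillConvexPoly(m,cv2.convexHull((p*16).round().astype(np.int32)),255,shift=4,lineType=cv2.LINE_AA)
    return m
CAP=[(30.5,0,44),(21,44,78)]
E
python3 - <<'E'
from fit import *
ims={};obs={}
for c in ["scene","side","wrist"]:
    r=read_camera(c);o=outline_of("cap",c)
    for n in ["cap","cap_grip","canister","pad"]: print(c,n,[(np.round(d["location"],1),round(d["confidence"],2)) for d in tip_of(n,c)[:1]])
    print(c,[(round(d["confidence"],2),d["pixels"].sum(),np.round(np.argwhere(d["pixels"]).mean(0))) for d in o[:3]])
    ims[c]=r
    hsv=cv2.cvtColor(r["img"],cv2.COLOR_RGB2HSV)
    if o: obs[c]=o[0]["pixels"]
    v=r["img"].copy()
    m=mask(r,P0+3*axis(),axis(),CAP)
    cs,_=cv2.findContours((m>128).astype(np.uint8),0,1);cv2.drawContours(v,cs,-1,(0,0,255),1)
    if o:
        cs,_=cv2.findContours(o[0]["pixels"].astype(np.uint8),0,1);cv2.drawContours(v,cs,-1,(255,0,255),1)
    cv2.imwrite(f"pics/b_{c}.png",v[:,:,::-1])
import pickle;pickle.dump((ims,obs),open("o.pkl","wb"))
s=cv2.imread("pics/b_scene.png")[150:300,300:460];t=cv2.imread("pics/b_side.png")[150:300,220:380]
top=np.hstack([cv2.resize(s,(320,300)),cv2.resize(t,(320,300))])
cv2.imwrite("pics/b.png",np.hstack([np.vstack([cv2.resize(s,(280,262)),cv2.resize(t,(280,262))]),cv2.resize(cv2.imread("pics/b_wrist.png"),(520,390))[:524] if 0 else np.vstack([cv2.resize(cv2.imread("pics/b_wrist.png"),(520,390)),np.zeros((134,520,3),np.uint8)])]))
E
```

```text
scene cap [(array([600.6, 151.4, 147.3]), 0.64)]
scene cap_grip [(array([563.6, 147.3, 199.2]), 0.66)]
scene canister [(array([598.8, 154.2, 143.4]), 0.79)]
scene pad [(array([ 419.4, -224.1,   10. ]), 0.7)]
scene [(0.91, np.int64(1299), array([204., 373.])), (0.72, np.int64(1815), array([212., 478.]))]
side cap [(array([597.1, 152.9, 147. ]), 0.85)]
side cap_grip [(array([568. , 150.3, 200.6]), 0.97)]
side canister [(array([599. , 147.9, 147.6]), 0.91)]
side pad [(array([ 423.8, -225.8,    4.5]), 0.81)]
side [(0.95, np.int64(846), array([204., 281.]))]
wrist cap [(array([600.3, 147.2, 147. ]), 0.67)]
wrist cap_grip [(array([561.6, 152.8, 198.8]), 0.9)]
wrist canister []
wrist pad []
wrist [(0.75, np.int64(4545), array([224., 320.]))]
```

View pics/b.png

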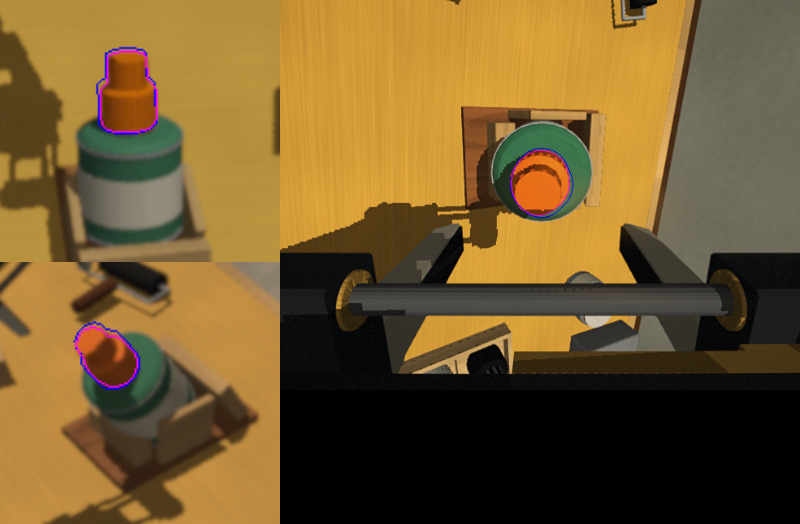

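The projected model (blue) matches the cap outlines within a pixel or two in all three views. Next I'll refine position and lean with a quick fit.

```bash
python3 - <<'E'
from fit import *
import pickle
from scipy.optimize import minimize
ims,obs=pickle.load(open("o.pkl","rb"))
def cost(p,cams,d=3):
    ax=axis(A0+p[3]);c=0
    for k in cams:
        m=mask(ims[k],P0+p[:3]+d*ax,ax,CAP)/255.; c+=np.abs(m-obs[k]).sum()/np.sqrt(obs[k].sum())
    return c
for cams in [["scene","side","wrist"],["scene","side"],["scene","wrist"],["side","wrist"]]:
    S=np.vstack([np.zeros(4),np.diag([5,5,5,.12])])-np.array([1,1,1,.03])
    f=minimize(cost,S[0],args=(cams,),method="Nelder-Mead",options=dict(initial_simplex=S,xatol=.01,fatol=.001,maxiter=800))
    ax=axis(A0+f.x[3]);print(cams,np.round(P0+f.x[:3],1),"yaw",round(np.degrees(A0+f.x[3]),1),round(f.fun,2),round(cost([0]*4,cams),2),"grip",np.round(P0+f.x[:3]+64*ax,1))
s=sense();print(s["qpos"].round(3))
E
```

```text
['scene', 'side', 'wrist'] [596.7 150.  142.8] yaw 0.4 15.53 18.81 grip [564.7 149.7 198.2]
['scene', 'side'] [596.6 155.8 142.3] yaw 9.6 8.63 10.1 grip [565.  150.5 197.8]
['scene', 'wrist'] [596.7 149.8 143. ] yaw -0.5 9.57 13.33 grip [564.7 150.  198.4]
['side', 'wrist'] [597.8 149.5 140.6] yaw 1.1 9.85 14.19 grip [565.8 148.9 196. ]
[ 0.21   0.013  1.967 -0.081  0.643  0.148]
```

```bash
cat >> h.py <<'E'
import cv2
def ground(r,px,z=0.):
    K=np.array([[r["fx"],0,r["cx"]],[0,r["fy"],r["cy"]],[0,0,1.]])
    d=(np.atleast_2d(px)-[r["cx"],r["cy"]])/[r["fx"],r["fy"]];u=d.copy()
    for _ in range(20): u=d/(1+r["k1"]*(u**2).sum(1,keepdims=True))
    E=r["extrinsics"];w=np.c_[u[:,0],-u[:,1],-np.ones(len(u))]@E[:3,:3].T;c=E[:3,3]
    return c+w*((z-c[2])/w[:,2:])
E
python3 - <<'E'
from h import *
for c in ["scene","side","wrist"]:
    r=read_camera(c)
    for _ in range(3): print(c,[(np.round(d["location"],1),round(d["confidence"],2)) for d in tip_of("cradle",c)[:1]]);read_camera(c) if _<2 else 0
    o=outline_of("cradle",c)
    if not o: continue
    p=o[0]["pixels"];ys,xs=np.nonzero(p);print(p.sum(),xs.min(),xs.max(),ys.min(),ys.max())
    if c=="scene":   # far board edge = lower contour
        cols=np.arange(352,416);rows=[np.nonzero(p[:,x])[0].max()+.5 for x in cols];e=ground(r,np.c_[cols,rows])
        k=np.polyfit(e[:,1],e[:,0],1);print("far edge dx/dy",k,"-> yaw",-np.degrees(np.arctan(k[0])))
    if c=="wrist":   # long board edge = left contour
        rows=np.arange(140,250);cols=[np.nonzero(p[y])[0].min()-.5 if p[y].any() else np.nan for y in rows]
        e=ground(r,np.c_[cols,rows],12.)
        print(np.round(e[::10,:2],1).tolist())
    if c=="side":
        cols=np.arange(xs.min(),xs.max(),6);rows=[np.nonzero(p[:,x])[0].max()+.5 for x in cols];print(np.round(ground(r,np.c_[cols,rows])[:,:2],0).tolist())
E
```

```text
scene [(array([656.2, 159.5,   0.7]), 0.9)]
scene [(array([6.556e+02, 1.628e+02, 5.000e-01]), 0.77)]
scene [(array([6.562e+02, 1.614e+02, 2.000e-01]), 0.58)]
9645 331 422 216 349
far edge dx/dy [-9.26359688e-02  8.02643189e+02] -> yaw 5.29254534081216
side [(array([654.6, 155. ,   1. ]), 0.7)]
side [(array([654.1, 154.8,  -2.8]), 0.97)]
side []
1164 332 364 350 395
[[488.0, -191.0], [486.0, -213.0], [492.0, -225.0], [501.0, -232.0], [513.0, -235.0], [531.0, -231.0]]
wrist []
wrist []
wrist []
```

```bash
sed -i 's/^P0=.*/P0=np.array([596.9,152.5,144.]); A0=np.radians(5.0)/' h.py; python3 - <<'E'
from h import *
print(rel(P0+160*axis(),tool_rot(axis(),140)))
E
```

```text
(array([ 2.1, -0.3, 32.2]), array([ -0.9,  -0.3, 141.3]))
```

Call:
apply_moves:
  series:
    - [-1,2,0,5,0,0,10]
    - [-1,2,0,10,0,0,20]
    - [-1,2,0,15,0,0,30]
    - [-1,2,0,20,0,0,40]
    - [-1,2,0,25,0,0,50]
    - [-1,2,0,32,-0.9,-0.3,60]
    - [-1,2,0,32,-0.9,-0.3,70]
    - [-1,2,0,32,-0.9,-0.3,80]
    - [-1,2,0,32,-0.9,-0.3,90]
    - [-1,2,0,32,-0.9,-0.3,100]
    - [-1,2,0,32,-0.9,-0.3,110]
    - [-1,2,0,32,-0.9,-0.3,120]
    - [-1,2,0,32,-0.9,-0.3,130]
    - [-1,2,0,32,-0.9,-0.3,141]
    - [-1,2,0,32,-0.9,-0.3,141]
    - [-1,2,0,32,-0.9,-0.3,141]

```text
time: 6.42
eef_pos: [517.3, 145.4, 282.9]
eef_rot: [0.894, -0.365, 0.23, -0.118]
wrist_force: [-0.3, -0.5, 0.8]
grip_width: 93.0
gripper_force: 0.0
```

```bash
python3 - <<'E'
from h import *
s=sense();print(s["qpos"].round(3),s["eef_pos"],s["wrist_force"])
r=R.from_quat(s["eef_rot"]);print("tool z",r.as_matrix()[:,2],-axis(), "offset in tool", r.inv().apply(P0+160*axis()-s["eef_pos"]))
print(rel(P0+70*axis(),tool_rot(axis(),140)))
E
```

```text
[ 0.219  0.079  1.97  -0.121  0.576  2.65 ] [517.32843319 145.41299381 282.90078462] [-0.28735554 -0.46965849  0.79759095]
tool z [ 0.49784809  0.04348127 -0.86617357] [ 0.49809735  0.04357787 -0.8660254 ] offset in tool [-0.26830564  0.12129797  0.23490095]
(array([-0.3,  0.1, 90.2]), array([0. , 0. , 0.6]))
```

Call:
apply_moves:
  series:
    - [-1,0,0,30,0,0,0]
    - [-1,0,0,60,0,0,0]
    - [-1,0,0,80,0,0,0]
    - [-1,0,0,90,0,0,0]
    - [-1,0,0,90,0,0,0]
    - [0,0,0,90,0,0,0]
    - [0,0,0,90,0,0,0]
    - [0,0,0,90,0,0,0]
    - [0,0,0,90,0,0,0]

```text
time: 7.55
eef_pos: [562.1, 149.3, 205.2]
eef_rot: [0.893, -0.367, 0.23, -0.119]
wrist_force: [-0.4, -0.2, 0.3]
grip_width: 57.5
gripper_force: 0.0
```

```bash
python3 - <<'E'
from h import *
import cv2
s=sense();r0=R.from_quat(s["eef_rot"]);print(s["qpos"].round(3),s["grip_width"],s["wrist_force"],r0.inv().apply(P0+70*axis()-s["eef_pos"]))
a=[read_camera(c)["img"] for c in ["scene","side"]]
v=np.hstack([cv2.resize(a[0][130:290,290:450],(400,400),interpolation=2),cv2.resize(a[1][130:290,210:370],(400,400),interpolation=2)])
cv2.imwrite("pics/c.png",v[:,:,::-1])
E
```

```text
[ 0.206  0.27   1.956 -0.153  0.399  2.682] 57.46864294119547 [-0.40400138 -0.19951316  0.32162452] [-0.32864009  0.20775642  0.44764706]
```

View pics/c.png

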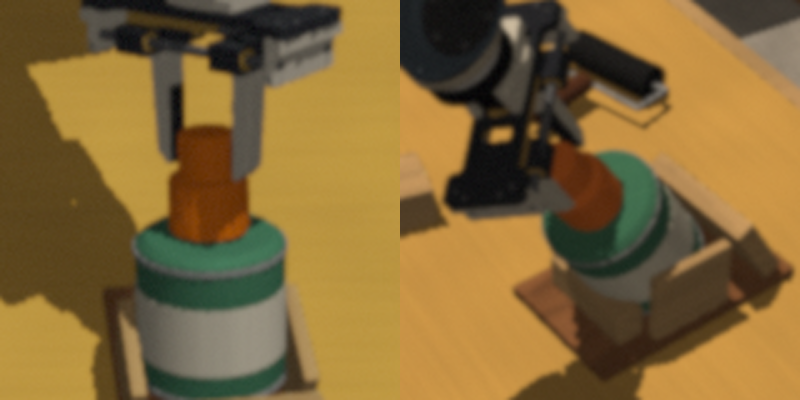

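The fingers straddle the grip (about (205,150) in the left crop), roughly centred and just above the skirt. Closing now.

Call:
apply_moves:
  series:
    - [0.3,0,0,0,0,0,0]
    - [0.5,0,0,0,0,0,0]
    - [0.7,0,0,0,0,0,0]
    - [1,0,0,0,0,0,0]
    - [1,0,0,0,0,0,0]
    - [1,0,0,0,0,0,0]

```text
time: 8.4
eef_pos: [562.1, 149.3, 204.9]
eef_rot: [0.894, -0.367, 0.23, -0.119]
wrist_force: [0.1, -0.3, -1.2]
grip_width: 41.3
gripper_force: 30.0
```

Call:
apply_moves:
  series:
    - [1,0,0,-0.3,0,0,-6]
    - [1,0,0,-0.7,0,0,-14]
    - [1,0,0,-1.1,0,0,-22]
    - [1,0,0,-1.5,0,0,-30]
    - [1,0,0,-1.9,0,0,-38]
    - [1,0,0,-2.3,0,0,-46]
    - [1,0,0,-2.7,0,0,-54]
    - [1,0,0,-3,0,0,-60]

```text
time: 9.4
eef_pos: [560.6, 149.0, 207.5]
eef_rot: [0.957, 0.131, 0.258, 0.013]
wrist_force: [-0.5, -2.1, 0.5]
grip_width: 41.2
gripper_force: 30.0
```

Call:
apply_moves:
  series:
    - [1,0,0,-0.4,0,0,-8]
    - [1,0,0,-0.8,0,0,-16]
    - [1,0,0,-1.2,0,0,-24]
    - [1,0,0,-1.6,0,0,-32]
    - [1,0,0,-2,0,0,-40]
    - [1,0,0,-2.4,0,0,-48]
    - [1,0,0,-2.8,0,0,-56]
    - [1,0,0,-3.2,0,0,-64]
    - [1,0,0,-3.6,0,0,-72]
    - [1,0,0,-4,0,0,-80]
    - [1,0,0,-4.4,0,0,-88]
    - [1,0,0,-4.8,0,0,-96]
    - [1,0,0,-5.2,0,0,-104]
    - [1,0,0,-5.6,0,0,-112]
    - [1,0,0,-6,0,0,-120]
    - [1,0,0,-6.4,0,0,-128]
    - [1,0,0,-6.8,0,0,-136]
    - [1,0,0,-7.2,0,0,-144]
    - [1,0,0,-7.6,0,0,-152]
    - [1,0,0,-8,0,0,-160]

```text
time: 11.9
eef_pos: [556.8, 148.8, 214.6]
eef_rot: [0.037, 0.965, 0.032, 0.257]
wrist_force: [1.1, -0.9, 0.1]
grip_width: 41.6
gripper_force: 30.0
```

```bash
python3 -c "
from h import *
s=sense();print(s['qpos'].round(3),s['wrist_force'],s['torque'])"
```

```text
[ 0.207  0.247  1.96  -0.148  0.419 -1.167] [ 1.10200416 -0.86114465  0.0572588 ] [-0.23035313  0.09282005 -0.13793469]
```

Call:
apply_moves:
  series:
    - [1,0,0,-0.4,0,0,-8]
    - [1,0,0,-0.8,0,0,-16]
    - [1,0,0,-1.2,0,0,-24]
    - [1,0,0,-1.6,0,0,-32]
    - [1,0,0,-2,0,0,-40]
    - [1,0,0,-2.4,0,0,-48]
    - [1,0,0,-2.8,0,0,-56]
    - [1,0,0,-3.2,0,0,-64]
    - [1,0,0,-3.6,0,0,-72]
    - [1,0,0,-4,0,0,-80]
    - [1,0,0,-4,0,0,-80]
    - [1,0,0,-4,0,0,-80]

```text
time: 13.4
eef_pos: [554.8, 148.7, 218.1]
eef_rot: [-0.589, 0.765, -0.139, 0.218]
wrist_force: [-0.1, 0.9, -0.1]
grip_width: 41.6
gripper_force: 30.0
```

```bash
python3 - <<'E'
from h import *
s=sense();print(s['qpos'].round(3),s['wrist_force'],s['torque'])
print("axial",(s["eef_pos"]-P0)@axis(), "tool z err deg",np.degrees(np.arccos(-R.from_quat(s["eef_rot"]).as_matrix()[:,2]@axis())))
ims=[read_camera(c)["img"] for c in ["scene","side"]]
for c in ["scene","side"]:
    for n in ["cap","cap_grip"]:
        for d in tip_of(n,c)[:1]: print(c,n,np.round(d["location"],1),round(d["confidence"],2),"axial",round((d["location"]-P0)@axis(),1))
a=ims
v=np.hstack([cv2.resize(a[0][130:290,290:450],(400,400),interpolation=2),cv2.resize(a[1][130:290,210:370],(400,400),interpolation=2)])
cv2.imwrite("pics/d.png",v[:,:,::-1])
E
```

```text
[ 0.208  0.238  1.961 -0.146  0.426 -2.557] [-0.08877392  0.90050238 -0.09412567] [0.10413257 0.18715507 0.00891573]
axial 85.28715361150478 tool z err deg 0.0031397112304566246
scene cap [595.7 150.3 158.5] 0.71 axial 13.3
scene cap_grip [557.4 148.6 216.5] 0.97 axial 82.6
side cap [588.9 151.7 159.6] 0.94 axial 17.5
side cap_grip [560.5 151.6 214.4] 0.85 axial 79.1
```

View pics/d.png

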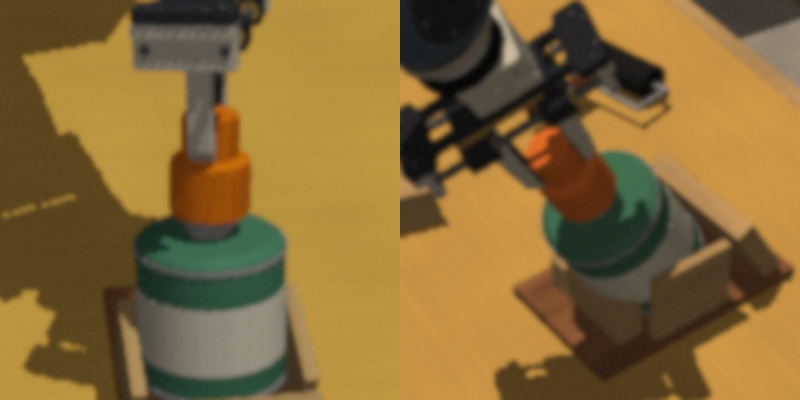

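The cap has risen and the neck shows at about (210,228). Now I'll open, wind the wrist back 285°, and regrip.

Call:
apply_moves:
  series:
    - [0.2,0,0,0,0,0,0]
    - [-0.3,0,0,0,0,0,0]
    - [-0.3,0,0,0,0,0,0]
    - [-0.3,0,0,0,0,0,10]
    - [-0.3,0,0,0,0,0,20]
    - [-0.3,0,0,0,0,0,30]
    - [-0.3,0,0,0,0,0,40]
    - [-0.3,0,0,0,0,0,50]
    - [-0.3,0,0,0,0,0,60]
    - [-0.3,0,0,0,0,0,70]
    - [-0.3,0,0,0,0,0,80]
    - [-0.3,0,0,0,0,0,90]
    - [-0.3,0,0,0,0,0,100]
    - [-0.3,0,0,0,0,0,110]
    - [-0.3,0,0,0,0,0,120]
    - [-0.3,0,0,0,0,0,130]
    - [-0.3,0,0,0,0,0,140]
    - [-0.3,0,0,0,0,0,150]

```text
time: 15.95
eef_pos: [554.6, 148.6, 217.9]
eef_rot: [0.588, 0.766, 0.175, 0.191]
wrist_force: [1.0, 0.5, -0.9]
grip_width: 60.7
gripper_force: 0.0
```

Call:
apply_moves:
  series:
    - [-0.3,0,0,0,0,0,10]
    - [-0.3,0,0,0,0,0,20]
    - [-0.3,0,0,0,0,0,30]
    - [-0.3,0,0,0,0,0,40]
    - [-0.3,0,0,0,0,0,50]
    - [-0.3,0,0,0,0,0,60]
    - [-0.3,0,0,0,0,0,70]
    - [-0.3,0,0,0,0,0,80]
    - [-0.3,0,0,0,0,0,90]
    - [-0.3,0,0,0,0,0,100]
    - [-0.3,0,0,0,0,0,110]
    - [-0.3,0,0,0,0,0,120]
    - [-0.3,0,0,0,0,0,135]
    - [-0.3,0,0,0,0,0,135]
    - [-0.3,0,0,0,0,0,135]

```text
time: 17.82
eef_pos: [554.6, 148.7, 217.9]
eef_rot: [0.934, -0.247, 0.243, -0.088]
wrist_force: [-0.9, 0.5, 0.5]
grip_width: 60.6
gripper_force: 0.0
```

```bash
python3 - <<'E'
from h import *
s=sense();print(s['qpos'].round(3),s['wrist_force'],s["grip_width"])
print("axial",(s["eef_pos"]-P0)@axis(),R.from_quat(s["eef_rot"]).inv().apply(P0+85*axis()-s["eef_pos"]))
E
```

```text
[ 0.208  0.238  1.961 -0.146  0.426  2.413] [-0.89999493  0.4825525   0.53796092] 60.60663548019088
axial 85.22028545124833 [-0.23122216 -0.01700128  0.22035338]
```

Call:
apply_moves:
  series:
    - [0.5,0,0,0,0,0,0]
    - [1,0,0,0,0,0,0]
    - [1,0,0,0,0,0,0]
    - [1,0,0,0,0,0,0]
    - [1,0,0,-0.4,0,0,-8]
    - [1,0,0,-0.8,0,0,-16]
    - [1,0,0,-1.2,0,0,-24]
    - [1,0,0,-1.6,0,0,-32]
    - [1,0,0,-2,0,0,-40]
    - [1,0,0,-2.4,0,0,-48]
    - [1,0,0,-2.8,0,0,-56]
    - [1,0,0,-3.2,0,0,-64]
    - [1,0,0,-3.6,0,0,-72]
    - [1,0,0,-4,0,0,-80]
    - [1,0,0,-4.4,0,0,-88]
    - [1,0,0,-4.8,0,0,-96]
    - [1,0,0,-5.2,0,0,-104]
    - [1,0,0,-5.6,0,0,-112]
    - [1,0,0,-6,0,0,-120]

```text
time: 20.2
eef_pos: [551.7, 148.2, 223.2]
eef_rot: [0.679, 0.687, 0.197, 0.167]
wrist_force: [1.0, -1.3, 0.4]
grip_width: 41.5
gripper_force: 30.0
```

Call:
apply_moves:
  series:
    - [1,0,0,-0.4,0,0,-8]
    - [1,0,0,-0.8,0,0,-16]
    - [1,0,0,-1.2,0,0,-24]
    - [1,0,0,-1.6,0,0,-32]
    - [1,0,0,-2,0,0,-40]
    - [1,0,0,-2.4,0,0,-48]
    - [1,0,0,-2.8,0,0,-56]
    - [1,0,0,-3.2,0,0,-64]
    - [1,0,0,-3.6,0,0,-72]
    - [1,0,0,-4,0,0,-80]
    - [1,0,0,-4.4,0,0,-88]
    - [1,0,0,-4.8,0,0,-96]
    - [1,0,0,-5.2,0,0,-104]
    - [1,0,0,-5.6,0,0,-112]
    - [1,0,0,-6,0,0,-120]

```text
time: 22.08
eef_pos: [548.9, 148.1, 228.5]
eef_rot: [-0.255, 0.932, -0.046, 0.255]
wrist_force: [0.4, -0.8, 0.6]
grip_width: 41.7
gripper_force: 30.0
```

Call:
apply_moves:
  series:
    - [1,0,0,-0.4,0,0,-8]
    - [1,0,0,-0.8,0,0,-16]
    - [1,0,0,-1.2,0,0,-24]
    - [1,0,0,-1.6,0,0,-32]
    - [1,0,0,-2,0,0,-40]
    - [1,0,0,-2,0,0,-40]

```text
time: 22.82
eef_pos: [547.7, 148.2, 230.1]
eef_rot: [-0.556, 0.79, -0.13, 0.224]
wrist_force: [-0.4, 0.5, 0.3]
grip_width: 41.3
gripper_force: 30.0
```

```bash
python3 - <<'E'
from h import *
s=sense();print(s['qpos'].round(3),s['wrist_force'],s["torque"],s["grip_width"])
print("axial",(s["eef_pos"]-P0)@axis())
for c in ["scene","side"]:
    read_camera(c)
    for n in ["cap","cap_grip"]:
        for d in tip_of(n,c)[:1]: print(c,n,np.round(d["location"],1),round(d["confidence"],2),"axial",round((d["location"]-P0)@axis(),1))
E
```

```text
[ 0.21   0.208  1.965 -0.14   0.452 -2.477] [-0.35862163  0.50381463  0.32812345] [0.33637856 0.32100595 0.14559948] 41.286779118150974
axial 99.2763312514036
scene cap [585.5 149.8 170.6] 0.6 axial 28.8
scene cap_grip [549.1 149.6 225.4] 0.91 axial 94.4
side cap [584.1 148.9 172.1] 0.6 axial 30.9
side cap_grip [556.5 153.5 226.4] 0.65 axial 91.4
```

Call:
apply_moves:
  series:
    - [1,0,0,-0.6,0,0,-5]
    - [1,0,0,-1.2,0,0,-10]
    - [1,0,0,-2,0,0,-10]
    - [1,0,0,-2.5,0,0,-10]

```text
time: 23.62
eef_pos: [546.2, 147.9, 232.1]
eef_rot: [-0.622, 0.739, -0.149, 0.211]
wrist_force: [-0.1, 0.1, -1.8]
grip_width: 41.9
gripper_force: 30.0
```

Call:
apply_moves:
  series:
    - [1,0,0,-1,0,0,0]
    - [1,0,0,-2,0,0,0]
    - [1,0,0,-3,0,0,0]

```text
time: 24.0
eef_pos: [544.9, 147.8, 234.9]
eef_rot: [-0.623, 0.738, -0.149, 0.211]
wrist_force: [0.2, -0.2, -1.5]
grip_width: 41.5
gripper_force: 30.0
```

Free: only the cap's weight shows in the wrist force. I'll lift along the axis.

Call:
apply_moves:
  series:
    - [1,0,0,-5,0,0,0]
    - [1,0,0,-10,0,0,0]
    - [1,0,0,-16,0,0,0]
    - [1,0,0,-24,0,0,0]
    - [1,0,0,-36,0,0,0]
    - [1,0,0,-50,0,0,0]
    - [1,0,0,-65,0,0,0]
    - [1,0,0,-80,0,0,0]
    - [1,0,0,-80,0,0,0]

```text
time: 25.12
eef_pos: [505.1, 144.4, 305.6]
eef_rot: [-0.623, 0.738, -0.15, 0.212]
wrist_force: [1.1, -0.1, -1.6]
grip_width: 41.3
gripper_force: 30.0
```

```bash
python3 - <<'E'
from fit import *
s=sense();r0=R.from_quat(s["eef_rot"]);print(s['qpos'].round(3),s["eef_pos"],s['wrist_force'],s["grip_width"])
for c in ["scene","side"]:
    r=read_camera(c);v=r["img"].copy()
    ax=-r0.as_matrix()[:,2];m=mask(r,s["eef_pos"]-67*ax,ax,CAP)
    cs,_=cv2.findContours((m>128).astype(np.uint8),0,1)
    for d in tip_of("cap",c)[:1]:print(c,d["location"],(s["eef_pos"]-d["location"])@ax)
    for d in outline_of("cap",c)[:1]:
        p=d["pixels"];print(np.argwhere(p).mean(0),np.argwhere(p).min(0),np.argwhere(p).max(0))
    print(np.argwhere(m>128).min(0),np.argwhere(m>128).max(0))
    cv2.drawContours(v,cs,-1,(0,0,255),1)
    u=project(r,s["eef_pos"]-40*ax)[0].astype(int)
    w=v[max(u[1]-70,0):u[1]+70,u[0]-70:u[0]+70];cv2.imwrite(f"pics/e_{c}.png",cv2.resize(w,(400,400))[:,:,::-1])
cv2.imwrite("pics/e.png",np.hstack([cv2.imread("pics/e_scene.png"),cv2.imread("pics/e_side.png")]))
for _ in range(3):
  for c in ["scene","side"]:
    read_camera(c)
    for n in ["pad","tray"]:
        print(c,n,[(np.round(d["location"],1),round(d["confidence"],2)) for d in tip_of(n,c)[:1]])
for n in ["pad","tray"]:
  for c in ["scene","side"]:
    r=read_camera(c);
    for d in outline_of(n,c)[:1]:
        p=np.argwhere(d["pixels"])[:,::-1];print(c,n,d["confidence"],len(p),np.round(ground(r,p,12. if n=="pad" else 20).mean(0),1))
E
```

```text
[ 0.223  0.027  1.966 -0.115  0.63  -2.674] [505.09195228 144.44583998 305.5653195 ] [ 1.06642677 -0.10299907 -1.56518428] 41.296322434400885
scene [539.7, 150.2, 246.2] 68.9026440844925
[147.46649916 374.20603015] [118 356] [167 390]
[117 354] [167 389]
side [539.4, 147.9, 244.9] 69.77604389749618
[176.72065955 256.83802134] [156 237] [196 276]
[155 236] [197 277]
scene pad [(array([ 418.2, -225.7,    9.8]), 0.7)]
scene tray [(array([ 510.7, -213.6,   -1.3]), 0.81)]
side pad [(array([ 426.3, -227.4,    6.8]), 0.58)]
side tray [(array([ 505.4, -213.4,    1.3]), 0.68)]
scene pad []
scene tray []
side pad []
side tray [(array([ 506.8, -212.3,    0. ]), 0.93)]
scene pad [(array([ 420. , -223.5,    7.6]), 0.88)]
scene tray [(array([ 510.9, -215.7,   -2.4]), 0.73)]
side pad [(array([ 424.4, -227. ,    7.2]), 0.97)]
side tray [(array([ 507.4, -213.5,   -1.4]), 0.83)]
scene pad 0.69 363 [ 413.4 -221.1   12. ]
side pad 0.85 952 [ 421.6 -225.2   12. ]
scene tray 0.92 2592 [ 523.6 -206.    20. ]
side tray 0.98 3991 [ 485.9 -222.6   20. ]
```

View pics/e.png

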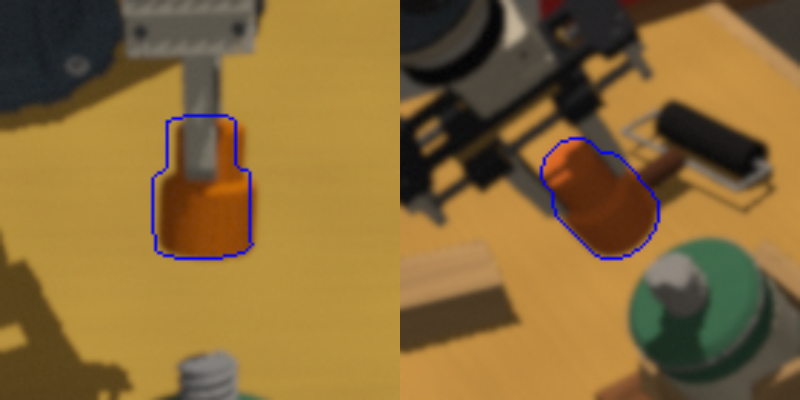

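The cap sits straight in the fingers, its rim about 68 mm ahead of the TCP, and it is clear of the neck (bare thread visible at (680,280)). Next is the hover over the pad.

```bash
python3 - <<'E'
from h import *
print(rel([421.5,-226,190],tool_rot(np.array([0,0,1.]),-98)))
E
```

```text
(array([389.7,  60.5,  41.1]), array([-20.2,  24.8,  70.6]))
```

Call:
apply_moves:
  series:
    - [1,30,5,3,-1.5,2,5.5]
    - [1,60,9,6,-3,4,11]
    - [1,90,14,9.5,-4.7,5.7,16.3]
    - [1,120,19,12.6,-6.2,7.6,21.7]
    - [1,150,23,15.8,-7.8,9.5,27.2]
    - [1,180,28,19,-9.3,11.5,32.6]
    - [1,210,33,22,-10.9,13.4,38]
    - [1,240,37,25,-12.4,15.3,43.5]
    - [1,270,42,28.5,-14,17.2,48.9]
    - [1,300,47,31.6,-15.5,19.1,54.3]
    - [1,330,51,34.8,-17.1,21,59.8]
    - [1,360,56,38,-18.7,22.9,65.2]
    - [1,380,59,40,-19.7,24.2,68.8]
    - [1,389.7,60.5,41.1,-20.2,24.8,70.6]
    - [1,389.7,60.5,41.1,-20.2,24.8,70.6]
    - [1,389.7,60.5,41.1,-20.2,24.8,70.6]

```text
time: 28.72
eef_pos: [421.6, -225.5, 190.2]
eef_rot: [-0.07, 0.998, -0.0, 0.001]
wrist_force: [0.2, 0.0, -1.7]
grip_width: 41.3
gripper_force: 30.0
```

```bash
python3 - <<'E'
from fit import *
s=sense();r0=R.from_quat(s["eef_rot"]);print(s['qpos'].round(3),s["eef_pos"],s['wrist_force'],s["grip_width"])
print(rel([421.5,-226,82],tool_rot(np.array([0,0,1.]),-98)))
vs=[]
for c in ["scene","side"]:
    r=read_camera(c);v=r["img"].copy()
    for n in ["cap","pad","tray"]: print(c,n,[(np.round(d["location"],1),round(d["confidence"],2)) for d in tip_of(n,c)[:1]])
    for o,col in [((421.5,-226,8),(0,0,255))]:
        p=np.r_[[ring(np.array(o),np.array([0,0,1.]),34,4)]][0];cv2.polylines(v,[project(r,p).round().astype(int)],True,col,1)
    ax=-r0.as_matrix()[:,2];m=mask(r,s["eef_pos"]-68*ax,ax,CAP)
    cs,_=cv2.findContours((m>128).astype(np.uint8),0,1);cv2.drawContours(v,cs,-1,(255,0,255),1)
    u=project(r,[450,-220,60])[0].astype(int)
    vs.append(cv2.resize(v[max(u[1]-100,0):u[1]+100,max(u[0]-100,0):u[0]+100],(400,400)))
cv2.imwrite("pics/f.png",np.hstack(vs)[:,:,::-1])
E
```

```text
[-5.890e-01  2.810e-01  1.882e+00  1.000e-03  9.770e-01 -2.301e+00] [ 421.61751356 -225.47676464  190.20468064] [ 0.1963059   0.01317455 -1.73934325] 41.31967288589208
(array([  0.3,  -0.5, 108.2]), array([-0. ,  0.1,  0.1]))
scene cap [(array([ 426.2, -223.9,  122.8]), 0.65)]
scene pad [(array([ 422.9, -226.4,  183.5]), 0.68)]
scene tray [(array([ 508.8, -213.4,    0.7]), 0.55)]
side cap [(array([ 509.3, -208.6,    8.4]), 0.66)]
side pad []
side tray [(array([ 508.8, -212. ,    0.8]), 0.57)]
```

View pics/f.png

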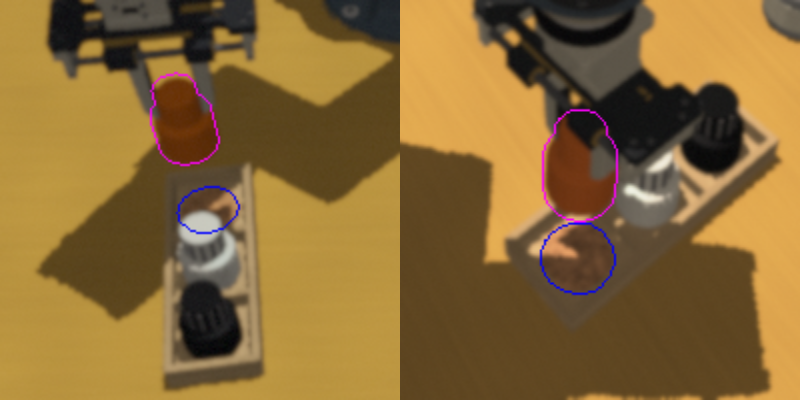

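The pad overlay fits in both views, so I'm descending.

Call:
apply_moves:
  series:
    - [1,0,0,20,0,0,0]
    - [1,0,0,45,0,0,0]
    - [1,0,0,70,0,0,0]
    - [1,0,0,85,0,0,0]
    - [1,0,0,95,0,0,0]
    - [1,0,-0.5,101,0,0,0]
    - [1,0,-0.5,104,0,0,0]
    - [1,0,-0.5,106,0,0,0]
    - [1,0,-0.5,106,0,0,0]

```text
time: 30.25
eef_pos: [421.7, -226.6, 84.2]
eef_rot: [-0.07, 0.998, -0.0, 0.0]
wrist_force: [0.5, 0.2, -1.5]
grip_width: 41.8
gripper_force: 30.0
```

Call:
apply_moves:
  series:
    - [1,0,0,0.7,0,0,0]
    - [1,0,0,1.4,0,0,0]
    - [1,0,0,2,0,0,0]
    - [1,0,0,2.5,0,0,0]
    - [1,0,0,2.5,0,0,0]

```text
time: 30.88
eef_pos: [421.7, -226.6, 82.1]
eef_rot: [-0.07, 0.998, -0.0, 0.0]
wrist_force: [-4.0, 1.4, 9.5]
grip_width: 41.5
gripper_force: 30.0
```

Contact comes where expected (wrist force 9.5 N upward). Releasing with a small opening, then retreating.

Call:
apply_moves:
  series:
    - [1,0,0,0,0,0,0]
    - [0.3,0,0,0,0,0,0]
    - [-0.1,0,0,0,0,0,0]
    - [-0.1,0,0,0,0,0,0]
    - [-0.1,0,0,0,0,0,0]
    - [-0.1,0,0,-10,0,0,0]
    - [-0.1,0,0,-30,0,0,0]
    - [-0.1,0,0,-60,0,0,0]
    - [-0.1,0,0,-100,0,0,0]
    - [-0.1,-40,0,-150,0,0,0]
    - [-0.1,-90,0,-160,0,0,0]
    - [-0.1,-140,60,-160,0,0,0]
    - [-0.1,-140,120,-160,0,0,0]
    - [-0.1,-140,120,-160,0,0,0]
    - [-0.1,-140,120,-160,0,0,0]

```text
time: 32.75
eef_pos: [543.5, -88.1, 242.1]
eef_rot: [-0.07, 0.998, -0.0, 0.001]
wrist_force: [0.4, -0.6, 0.4]
grip_width: 51.2
gripper_force: 0.0
```

```bash
python3 - <<'E'
from fit import *
s=sense();print(s["time"],s["eef_pos"],s['wrist_force'],s["grip_width"])
vs=[]
for c in ["scene","side"]:
    r=read_camera(c);v=r["img"].copy()
    for n in ["cap","cap_white","cap_black","tray"]: print(c,n,[(np.round(d["location"],1),round(d["confidence"],2)) for d in tip_of(n,c)[:1]])
    m=mask(r,np.array([421.5,-226,12]),np.array([0,0,1.]),CAP)
    cs,_=cv2.findContours((m>128).astype(np.uint8),0,1);cv2.drawContours(v,cs,-1,(0,0,255),1)
    u=project(r,[450,-220,60])[0].astype(int)
    vs.append(cv2.resize(v[max(u[1]-80,0):u[1]+80,max(u[0]-80,0):u[0]+80],(400,400)))
cv2.imwrite("pics/g.png",np.hstack(vs)[:,:,::-1])
E
```

```text
32.75 [543.48650822 -88.10675215 242.14203545] [ 0.41909214 -0.63487741  0.39077321] 51.18601227001857
scene cap [(array([ 424. , -224.3,   11.5]), 0.86)]
scene cap_white [(array([ 507.1, -214.5,    6.6]), 0.93)]
scene cap_black [(array([ 595.2, -201. ,    7.1]), 0.57)]
scene tray [(array([ 5.102e+02, -2.154e+02, -3.000e-01]), 0.71)]
side cap [(array([ 421.2, -227.1,   13.1]), 0.72)]
side cap_white [(array([ 508. , -211.2,    7.7]), 0.79)]
side cap_black [(array([ 797.2, -112.4,    0.9]), 0.73)]
side tray [(array([ 505.4, -212.1,   -1.1]), 0.95)]
```

View pics/g.png

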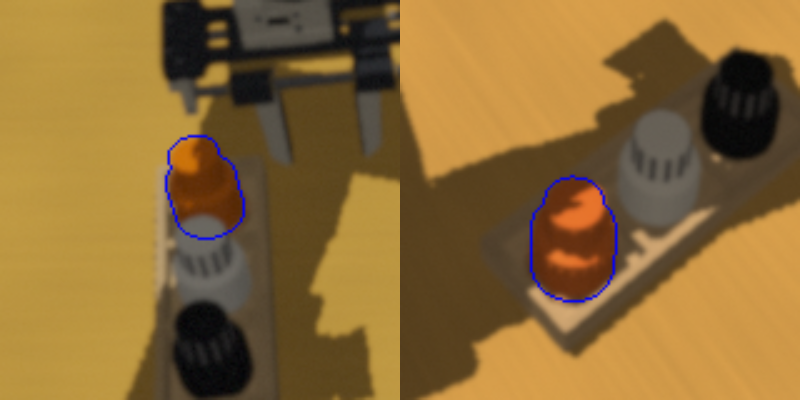

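The cap stands upright on the pad, matching the model outline at (572,240). The white and black caps haven't moved, and the gripper is clear.

```bash
python3 -c "
from plant import ticket
print(ticket.sign_off())"
```

```text
the job is handed in; nothing more can be done
None
```

The orange cap is unscrewed and standing upright on the cork pad, released. The white and black caps are where they were, the arm never went near the ink tin or wood block, and I handed the job in at about 33 s; the sign-off returned no verdict.

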